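# Hang the sky card on the backdrop stand, raise it to the second stop and hold

### The job

I want to photograph the cottage scene with the sky card above the treetops. With the backdrop stand still lowered, hang the folded sky card over the stand's side bar and let go of it; then squeeze the red release button in the stand's grip, pull the grip up past the first stop to the second stop (fully extended), and finish still squeezing and holding it up there, because it sinks back if let go. The card must stay hanging on the bar, and the cottage, pine and car must stay where they are.

Things in the scene. Friction and masses are not known exactly. Their poses are not given: they have to be found in the camera images.
- sky_card: Sky-blue stiff card with white clouds, folded over at the top like an upside-down U: 130 mm wide (y axis), 100 mm high, 30 mm thick over both leaves (x axis). Leaves 3 mm, gap between them 24 mm, open below and at both ends, top bend half round. 0.06 to 0.11 kg. Starts upright on its lower edges on the table. Origin: centre of underside; z up. Take it across its 30 mm from above, at mid-width.
- card_fold (a point): Point on the sky card at the underside of its top bend, mid-width, 97 mm above the card's origin: the place that rests on the bar when it hangs.
- mast: Inner tube of the backdrop stand with its side bar and grip; it slides straight up out of the outer tube. Origin on the vertical tube axis; its height z is the extension: 0 lowered (start), 0.055 first stop (the catch falls in there only if the button is let out), 0.110 second stop, a hard end without catch. -x: button side; +y: bar. Lifting takes 6 to 9 N; let go, it sinks to the first stop.
- stand: Fixed part of the stand: round dark foot 95 mm across, silver outer tube 22 mm thick with a black collar, top 136 mm up. Origin: centre of the foot's underside, on the table. Its -x axis is the side of the red button (roughly toward the robot), its +y axis the way the side bar points.
- bar (a point): Horizontal side bar of the stand, silver, 12 mm thick; rises with the inner tube. Origin: on the bar's axis, 115 mm from the mast's axis, where the middle of the card belongs; 153 mm above the table when lowered. Axes parallel to the stand's; +y runs to the free end, a 21 mm black ball centred 92 mm from the origin; -y to the mast's hub, 103 mm away. The card hangs astride it.
- grip (a point): Black upright hand grip on top of the inner tube: 22 mm (x) by 32 mm (y) by 60 mm high. Origin: on the mast's axis at the height of the middle of the button, 206 mm above the table when lowered; the grip reaches 28 mm above and 32 mm below the origin. Axes parallel to the stand's. Rises with the inner tube.
- button_face (a point): Middle of the outer face of the red release button in the grip's -x face, 18 mm from the grip's origin along -x when not pressed. It is 19 mm wide, 26 mm high and stands 7 mm proud. Pinching the grip along its x axis, one finger on the button and one on the plain back (29 mm over all), presses it.
- button (a joint): Press of the release button, 0 out, 0.0065 m fully in; sprung, about 1.5 N to start and 5 N fully in. Over about 0.005 m it frees the catch; pressed less, the tube is locked when lowered and locks again at the first stop.
- blue_cottage: Model cottage, blue roof, 57x90x55 mm, between stand and robot; leave alone. Origin: centre of the underside.
- pine_2: Model pine, 58 mm across, 94 mm high, beside the cottage; leave alone. Origin: centre of the underside.
- sedan_green: Green model car, 22x58x21 mm, in front of the cottage; leave alone. Origin: centre of the underside.

How it is judged:
By the outcome, as a careful person would: the job done as asked, in the order asked, and still so for the second after the job is handed in, while the arm keeps its last pose, push and grip.
It also fails if it takes over 61 s, if anything falls off the work surface, if the arm or the gripper's body presses on something with over 40 N, if the wrist force passes 120 N, or if a joint passes its speed limit or range.

### The arm

A 6-joint arm with a two-finger parallel gripper is mounted at the origin on the work surface; the furniture and walls round the work are solid. World frame = base frame: x ahead of the robot, y to its left, z up, the work surface at z = 0. Lengths are in m, angles in rad, forces in N, time in s.
With the tool pointing down it reaches from about 0.35 to 0.775 m from the base axis. Payload 5.5 kg.
Tool frame: the origin (TCP) lies on the centre line of the jaws, within the pads' length; the fingertips stand 17 mm ahead of it and the grasp point (between the pads) lies 2 mm behind it (env.tip_reach is the z of the fingertips in the tool frame, in m); z points along the fingers, y is the line along which they close (so a half turn about z gives the same grasp; the last joint's range is limited). The gripper opens to 85 mm and grips with 20 to 120 N. Pads are 22 mm wide; open, the fingers measure 114 mm over their backs; the gripper's body (76 mm by 85 mm) begins 54 mm behind the grasp point. The pads swing forward as they close: fully open they stand 13 mm farther back than shut.
Start: joints at [1.048, 0.313, 0.046, 1.304, 0, 1.431], TCP at [0.215, 0.533, 0.248] pointing down, gripper open.
Joint ranges: [-2.76, 2.76], [-0.86, 1.69], [-1.03, 1.26], [-2.2, 2.34], [-1.47, 1.5], [-3.14, 3.14]. Speed limits (rad/s): [2.57, 2.57, 3.14, 3.14, 3.14, 3.14].

### API

Orientations are given as a unit quaternion [w, x, y, z].
In Python, from station import env gives the robot as it stands. Calls block until the motion is done:
- env.movep(position, orientation): joint-space move of the TCP to a pose.
- env.line_to(position, feed=0.15, attitude=None): straight line of the TCP; attitude=None keeps the orientation; feed is the mean speed in m/s.
- env.move_joints(angles): joint-space move.
- env.command_gripper(opening, grasp_force=None): opening from 0.0 (shut) to 1.0 (fully open); grasp_force is the grip in N (None keeps the last); returns when the fingers have stopped.
- env.hold(seconds).
- env.ik(position, orientation): joint angles nearest the present ones, or None.
- env.read_state(): the state.
- env.capture(name): name is "scene" or "top" or "wrist"; returns (picture, depth): 400x640x3 uint8, red, green, blue; 400x640 float32, m along the optical axis (not along the pixel's ray), 0 where there is no reading.
- env.camera_model(name): a dict with "fx", "fy", "cx", "cy" (pixels), "k1" (the pictures are not rectified: a ray, as slopes to the right and down, at radius r is drawn at 1 + k1 r^2 times it, then the intrinsics apply), "R" (3x3) and "t" (3): a world point X has camera coordinates R X + t; the wrist camera has in their place "T_tool_cam" (4x4, takes a point from camera to tool coordinates, whose origin is the TCP and whose axes are the flange's). Camera axes: x right, y down, z forward; pixel columns grow to the right and rows downward; lengths in m; the calibration is good to about 2 mm. A picture is of the moment at which its call begins: read the wrist's pose just before it. camera_model takes no time and is no camera call.
A pose or a line that the arm cannot do raises env.PlanningError and nothing moves.
- env.close_job(): hands the job in; it is judged then, once.
The state is a dict: "time_s": time; "joint_positions": joint angles; "qvel": joint speeds; "effort": joint torques, N m; "tool_pos": TCP position; "orientation": TCP orientation; "contact_force": force on the tool from outside, world axes, zero at the start; "torque": the same for the moment, N m; "grip_width": opening from 0.0 (shut) to 1.0 (fully open); "grasp_force": force on a finger pad.
Only numpy, scipy, OpenCV 4.12 (cv2) and the standard library are available. Lean on these libraries where they do the work, as an engineer would, in place of code of your own. Each camera call takes 0.05 s, during which the arm holds its last target. There are 200 camera calls.

## Working session

There is one attempt and no reset: what is moved stays moved. The work goes in short steps, each a Python script; the robot and the scene stay as the last script left them, time stands still between calls to the robot, and variables do not carry over. Pictures are saved under pics/ and viewed, at most 10 in all, crops included, and the job is handed in when it is done.

```bash
mkdir -p pics; ls; cat > h.py <<'E'
import numpy as np, cv2
from station import env
def cam(n): return env.camera_model(n)
def pts(name,uv,depth,m=None,T=None):
    m=m or cam(name); uv=np.atleast_2d(np.array(uv,float))
    K=np.array([[m['fx'],0,m['cx']],[0,m['fy'],m['cy']],[0,0,1]])
    n=cv2.undistortPoints(uv.reshape(-1,1,2),K,np.array([m['k1'],0,0,0.])).reshape(-1,2)
    d=np.array([depth[int(round(v)),int(round(u))] for u,v in uv]) if np.ndim(depth)==2 else np.full(len(uv),depth)
    P=np.c_[n*d[:,None],d]
    if 'R' in m: return (P-np.array(m['t']))@np.array(m['R'])
    P=P@T[:3,:3].T+T[:3,3]; return P
def cloud(name,depth,pic):
    v,u=np.nonzero(depth>0); return u,v,pts(name,np.c_[u,v],depth),pic[v,u]
E
python3 - <<'E'
from h import *
for n in ("scene","top"):
    p,d=env.capture(n); cv2.imwrite(f"pics/{n}.png",p[:,:,::-1]); np.savez(f"{n}.npz",p=p,d=d)
    m=cam(n); print(n,{k:np.round(v,3).tolist() for k,v in m.items()})
s=env.read_state(); print(s)
E
```

```text
pics
scene {'fx': 407.409, 'fy': 407.409, 'cx': 316.987, 'cy': 197.212, 'k1': -0.037, 'R': [[0.642, -0.767, 0.012], [-0.527, -0.452, -0.72], [0.557, 0.456, -0.694]], 't': [-0.344, 0.234, 0.766]}
top {'fx': 402.511, 'fy': 402.511, 'cx': 320.334, 'cy': 198.793, 'k1': -0.066, 'R': [[-0.021, -1.0, 0.001], [-0.991, 0.021, -0.135], [0.135, -0.004, -0.991]], 't': [-0.108, 0.429, 1.019]}
{'time_s': 0.1, 'joint_positions': array([ 1.04838307e+00,  3.13931940e-01,  4.51332201e-02,  1.30359806e+00,
       -1.12849810e-05,  1.43119237e+00]), 'qvel': array([-0.00045081, -0.00165574,  0.00235541,  0.00071766, -0.00089809,
        0.0009619 ]), 'effort': array([ 1.82124579e-03, -4.81724381e+01,  2.99244976e+01,  1.27611944e-02,
       -2.29345815e-04,  2.18484371e-05]), 'tool_pos': array([0.21458711, 0.53301838, 0.24751085]), 'orientation': array([-2.54734334e-04,  1.90238014e-01,  9.81737672e-01, -7.58617906e-04]), 'contact_force': array([-0.65497884, -0.23386308, -0.21919529]), 'torque': array([-0.00082739,  0.00342375,  0.01550432]), 'grasp_force': 0.0, 'grip_width': 0.9942365392631308}
```

View pics/scene.png

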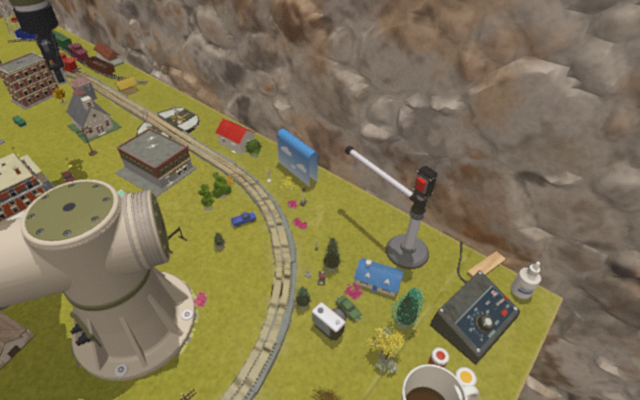

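View pics/top.png

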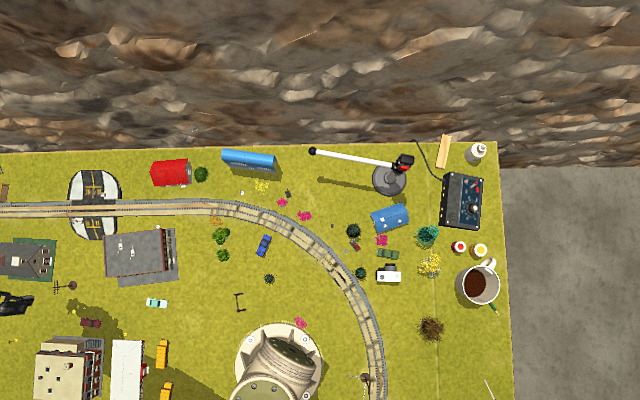

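Scene: the card is at about (297,155), the ball at (348,150), the red button at (421,185) and the foot at (408,250). Top: the card runs from (222,153) to (277,168), the ball is at (312,151), the grip at (403,163) and the foot at (389,180). A rock wall stands close behind.

```bash
python3 - <<'E'
from h import *
def rep(n,P):
    c=P.mean(0); w,V=np.linalg.eigh(np.cov((P-c)[:,:2].T)); a=V[:,1]; a=a*np.sign(a[1])
    s=(P-c)[:,:2]@a; t=(P-c)[:,:2]@V[:,0]
    print(n,len(P),'mean',c.round(4),'mid',(c[:2]+a*(s.max()+s.min())/2).round(4),'ang(y axis from +y)',np.degrees(np.arctan2(-a[0],a[1])).round(2),'len',np.ptp(s).round(3),'wid',np.ptp(t).round(3),'z',P[:,2].min().round(3),P[:,2].max().round(3))
for name in("top","scene"):
    z=np.load(name+".npz"); u,v,P,C=cloud(name,z['d'],z['p']); C=C.astype(int)
    print(name)
    box=(u>215)&(u<285)&(v>140)&(v<185) if name=='top' else (u>268)&(u<325)&(v>120)&(v<195)
    rep('card top',P[box&(P[:,2]>.085)&(P[:,2]<.115)&(C[:,2]>C[:,0]+30)])
    box=(u>305)&(u<418)&(v>140)&(v<200) if name=='top' else (u>340)&(u<445)&(v>140)&(v<275)
    b=box&(P[:,0]<.62+.3)
    rep('bar',P[b&(P[:,2]>.14)&(P[:,2]<.17)&(C.min(1)>120)])
    rep('ball',P[b&(P[:,2]>.135)&(P[:,2]<.175)&(C.max(1)<70)&((u<320) if name=='top' else (u<357))])
    g=b&(P[:,2]>.18)&(P[:,2]<.25)
    rep('gripblack',P[g]); rep('griptop',P[g&(P[:,2]>.228)])
    rep('red',P[b&(P[:,2]>.16)&(C[:,0]>C[:,1]+60)])
    rep('foot',P[b&(P[:,2]>.005)&(P[:,2]<.03)&(np.ptp(C,1)<25)&(C.max(1)<140)])
    q=(P[:,2]>.1)&(P[:,0]>.5)&(P[:,1]>-.2)&(P[:,1]<.45)
    for y in np.arange(-.15,.45,.1):
        k=(P[:,2]>.02)&(P[:,2]<.5)&(abs(P[:,1]-y)<.05)&(P[:,0]>.7)
        if name=='top': print('wall y',y.round(2), [P[k&(abs(P[:,2]-h)<.03),0].min().round(3) if (k&(abs(P[:,2]-h)<.03)).any() else None for h in(.05,.1,.15,.2,.25,.3,.35,.4)])
t=cv2.imread('pics/top.png');s=cv2.imread('pics/scene.png')
a=cv2.resize(t[135:275,215:440],None,fx=2.66,fy=2.66,interpolation=3);b=cv2.resize(s[130:280,265:450],None,fx=3,fy=3,interpolation=3)[:,:];
cv2.imwrite('pics/ct.png',a);cv2.imwrite('pics/cs.png',b)
E
```

```text
top
card top 582 mean [0.5267 0.0629 0.0957] mid [0.5269 0.0641] ang(y axis from +y) -9.34 len 0.13 wid 0.028 z 0.085 0.103
bar 394 mean [ 0.504  -0.1951  0.1566] mid [ 0.5033 -0.1983] ang(y axis from +y) -11.86 len 0.185 wid 0.012 z 0.149 0.161
ball 45 mean [ 0.5222 -0.099   0.1589] mid [ 0.523  -0.0992] ang(y axis from +y) 75.01 len 0.016 wid 0.015 z 0.151 0.165
gripblack 252 mean [ 0.4782 -0.2984  0.2216] mid [ 0.4779 -0.2988] ang(y axis from +y) -35.51 len 0.037 wid 0.031 z 0.181 0.238
griptop 129 mean [ 0.4821 -0.3014  0.2322] mid [ 0.4821 -0.3017] ang(y axis from +y) -15.54 len 0.03 wid 0.022 z 0.228 0.238
red 44 mean [ 0.4672 -0.2982  0.2104] mid [ 0.4671 -0.2985] ang(y axis from +y) -12.88 len 0.017 wid 0.009 z 0.162 0.221
foot 401 mean [ 0.4666 -0.3033  0.0117] mid [ 0.4675 -0.2988] ang(y axis from +y) -11.27 len 0.089 wid 0.089 z 0.005 0.029
wall y -0.15 [None, None, None, None, None, None, None, None]
wall y -0.05 [None, None, None, None, None, None, None, None]
wall y 0.05 [None, None, None, None, None, None, None, None]
wall y 0.15 [None, None, None, None, None, None, No
[... 297 characters left out ...]
] mid [ 0.4992 -0.196 ] ang(y axis from +y) -11.89 len 0.182 wid 0.013 z 0.151 0.162
ball 30 mean [ 0.5159 -0.1026  0.1584] mid [ 0.5177 -0.1033] ang(y axis from +y) 68.72 len 0.016 wid 0.011 z 0.15 0.163
gripblack 538 mean [ 0.4705 -0.3072  0.2137] mid [ 0.4701 -0.3057] ang(y axis from +y) 13.61 len 0.037 wid 0.032 z 0.18 0.235
griptop 150 mean [ 0.4761 -0.3056  0.2322] mid [ 0.4761 -0.3046] ang(y axis from +y) -3.12 len 0.031 wid 0.021 z 0.228 0.235
red 110 mean [ 0.4631 -0.3024  0.2104] mid [ 0.4636 -0.3001] ang(y axis from +y) -11.88 len 0.021 wid 0.009 z 0.198 0.222
foot 1133 mean [ 0.5088 -0.2668  0.0132] mid [ 0.5766 -0.1964] ang(y axis from +y) -43.94 len 0.422 wid 0.244 z 0.005 0.03
```

View pics/ct.png

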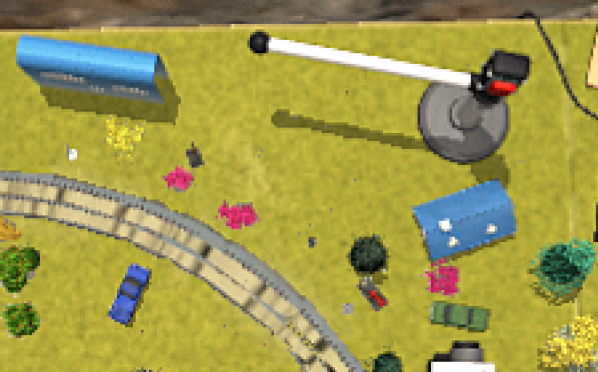

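View pics/cs.png

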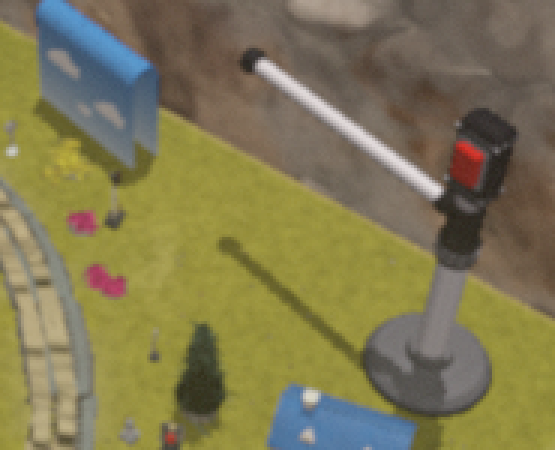

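Top crop: the card is at (95,65), the ball at (260,42), the button at (503,88) and the foot at (465,120); nothing is close to the card. Scene crop: the bar runs cleanly from (253,60) to (440,190) and the button is at (467,165). The two cameras disagree by about 5 mm, so I'll refine with the wrist camera from above the card.

```bash
cat >> h.py <<'E'
from scipy.spatial.transform import Rotation as Ro
def quat(a,flip=False):
    """tool down, tool y along the direction a (rad) in the table plane"""
    y=np.array([np.cos(a),np.sin(a),0])*(-1 if flip else 1); z=np.array([0,0,-1.]); x=np.cross(y,z)
    q=Ro.from_matrix(np.c_[x,y,z]).as_quat(); return q[[3,0,1,2]]
def wrist():
    s=env.read_state(); p,d=env.capture("wrist"); m=cam("wrist")
    T=np.eye(4); T[:3,:3]=Ro.from_quat(np.array(s['orientation'])[[1,2,3,0]]).as_matrix(); T[:3,3]=s['tool_pos']
    T=T@np.array(m['T_tool_cam']); v,u=np.nonzero(d>0)
    return p,d,u,v,pts("wrist",np.c_[u,v],d,m,T),p[v,u].astype(int),T
def rep(n,P):
    c=P.mean(0); w,V=np.linalg.eigh(np.cov((P-c)[:,:2].T)); a=V[:,1]; a=a*np.sign(a[1])
    s=(P-c)[:,:2]@a; t=(P-c)[:,:2]@V[:,0]; mid=c[:2]+a*(s.max()+s.min())/2+V[:,0]*(t.max()+t.min())/2
    ang=np.arctan2(-a[0],a[1])
    print(n,len(P),'mid',mid.round(4),'ang',np.degrees(ang).round(2),'len',np.ptp(s).round(4),'wid',np.ptp(t).round(4),'z',P[:,2].min().round(3),P[:,2].max().round(3)); return mid,ang
E
python3 - <<'E'
from h import *
print(np.round(cam("wrist")["T_tool_cam"],3),env.tip_reach)
z=np.load("scene.npz"); u,v,P,C=cloud("scene",z['d'],z['p'])
for y in (-.4,-.3,-.2,-.1,0,.1): 
    k=(abs(P[:,1]-y)<.03)&(P[:,0]>.54); print(y,[(P[k&(abs(P[:,2]-h)<.03),0].min().round(3) if (k&(abs(P[:,2]-h)<.03)).any() else None) for h in(.05,.1,.2,.3,.4)])
a=np.radians(-12)
for f in(False,True):
  for p in((.524,.063,.25),(.524,.063,.08),(.502,-.19,.27),(.502,-.19,.14),(.478,-.303,.3),(.478,-.303,.2),(.478,-.303,.33)):
    q=env.ik(p,quat(a,f)); print(f,p,None if q is None else q.round(2))
E
```

```text
[[-0.    -0.962 -0.273  0.07 ]
 [ 1.    -0.001  0.001 -0.   ]
 [-0.001 -0.273  0.962 -0.126]
 [ 0.     0.     0.     1.   ]] 0.017
-0.4 [np.float64(0.667), np.float64(0.672), np.float64(0.673), np.float64(0.666), np.float64(0.671)]
-0.3 [np.float64(0.673), np.float64(0.68), np.float64(0.675), np.float64(0.67), np.float64(0.678)]
-0.2 [np.float64(0.678), np.float64(0.677), np.float64(0.677), np.float64(0.681), np.float64(0.674)]
-0.1 [np.float64(0.676), np.float64(0.671), np.float64(0.67), np.float64(0.675), np.float64(0.675)]
0 [np.float64(0.679), np.float64(0.669), np.float64(0.661), np.float64(0.672), np.float64(0.685)]
0.1 [np.float64(0.679), np.float64(0.54), np.float64(0.667), np.float64(0.675), np.float64(0.68)]
False (0.524, 0.063, 0.25) [-0.03  0.22 -0.07  1.28  0.    1.75]
False (0.524, 0.063, 0.08) [-0.03  0.34 -0.36  0.88  0.    1.75]
False (0.502, -0.19, 0.27) [-0.51  0.23 -0.01  1.33  0.    1.27]
False (0.502, -0.19, 0.14) [-0.51  0.3  -0.25  1.02  0.    1.27]
False (0.478, -0.303, 0.3) [-0.71  0.29  0.14  1.42  0.    1.07]
False (0.478, -0.303, 0.2) [-0.71  0.31 -0.07  1.18  0.    1.07]
False (0.478, -0.303, 0.33) [-0.71  0.29  0.21  1.49  0.    1.07]
True (0.524, 0.063, 0.25) [-0.03  0.22 -0.07  1.28  0.   -1.39]
True (0.524, 0.063, 0.08) [-0.03  0.34 -0.36  0.88  0.   -1.39]
True (0.502, -0.19, 0.27) [-0.51  0.23 -0.01  1.33  0.   -1.87]
True (0.502, -0.19, 0.14) [-0.51  0.3  -0.25  1.02  0.   -1.87]
True (0.478, -0.303, 0.3) [-0.71  0.29  0.14  1.42  0.   -2.07]
True (0.478, -0.303, 0.2) [-0.71  0.31 -0.07  1.18  0.   -2.07]
True (0.478, -0.303, 0.33) [-0.71  0.29  0.21  1.49  0.   -2.07]
```

```bash
python3 - <<'E'
from h import *
env.movep([.49,-.19,.34],quat(np.radians(-12)))
p,d,u,v,P,C,T=wrist(); cv2.imwrite("pics/w1.png",p[:,:,::-1]); np.savez("w1.npz",u=u,v=v,P=P,C=C)
bx=(P[:,0]>.42)&(P[:,0]<.58)&(P[:,1]<-.07)&(P[:,1]>-.36)
rep('bar',P[bx&(P[:,2]>.15)&(P[:,2]<.165)&(C.min(1)>120)])
rep('ball',P[bx&(P[:,2]>.15)&(P[:,2]<.17)&(C.max(1)<80)&(P[:,1]>-.13)])
rep('griptop',P[bx&(P[:,2]>.226)&(P[:,2]<.24)])
rep('red',P[bx&(P[:,2]>.16)&(C[:,0]>C[:,1]+60)])
env.movep([.524,.063,.25],quat(np.radians(-10)))
p,d,u,v,P,C,T=wrist(); cv2.imwrite("pics/w2.png",p[:,:,::-1]); np.savez("w2.npz",u=u,v=v,P=P,C=C)
bx=(P[:,0]>.45)&(P[:,0]<.6)&(abs(P[:,1]-.06)<.1)
rep('card',P[bx&(P[:,2]>.075)&(P[:,2]<.115)]);rep('card hi',P[bx&(P[:,2]>.095)&(P[:,2]<.115)])
print(env.read_state()['time_s'],cam('wrist')['fx'])
cv2.imwrite("pics/w.png",cv2.resize(np.hstack([cv2.imread("pics/w1.png"),cv2.imread("pics/w2.png")]),None,fx=.62,fy=.62,interpolation=3))
E
```

```text
bar 1847 mid [ 0.5025 -0.195 ] ang -11.97 len 0.178 wid 0.0121 z 0.152 0.161
ball 184 mid [ 0.5226 -0.0996] ang 70.0 len 0.0192 wid 0.0181 z 0.155 0.164
griptop 768 mid [ 0.4801 -0.3016] ang -11.69 len 0.0325 wid 0.0219 z 0.226 0.236
red 137 mid [ 0.4695 -0.2417] ang -3.98 len 0.1344 wid 0.0072 z 0.2 0.402
card 4122 mid [0.5265 0.0631] ang -9.77 len 0.1294 wid 0.0306 z 0.08 0.102
card hi 3183 mid [0.5265 0.0628] ang -9.77 len 0.1289 wid 0.0241 z 0.095 0.102
4.0 303.40181086906586
```

View pics/w.png

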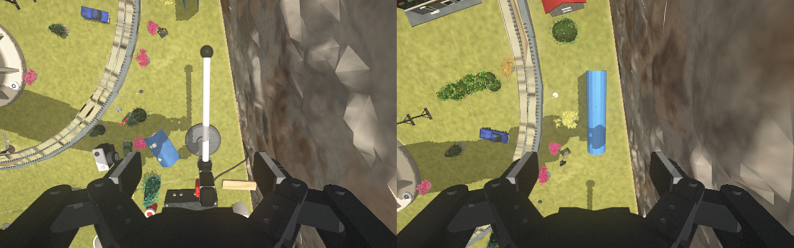

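The wrist views agree. View 1 shows the ball at (206,51) and the bar down to the grip at (206,190); view 2 shows the card at (597,112), clear all round. That puts the mast axis at (0.4799,-0.3019), yaw −11.95°, and the card at (0.5265,0.063), yaw −9.8°.

```bash
python3 - <<'E'
from h import *
c=np.radians(-9.8)
env.command_gripper(.62,25)
env.line_to([.5265,.063,.15],attitude=quat(c)); env.line_to([.5265,.063,.088],feed=.08)
env.command_gripper(0.0,25); s=env.read_state(); print(s['grip_width'],s['grasp_force'],s['contact_force'].round(1))
env.line_to([.5265,.063,.27],feed=.12)
env.hold(.2); s=env.read_state(); print(s['grip_width'],s['grasp_force'],s['contact_force'].round(1),s['tool_pos'].round(4),s['time_s'])
for n in("scene","top"):
    p,d=env.capture(n); cv2.imwrite(f"pics/{n}2.png",p[:,:,::-1]); u,v,P,C=cloud(n,d,p); C=C.astype(int)
    k=(C[:,2]>C[:,0]+30)&(abs(P[:,0]-.52)<.06)&(abs(P[:,1]-.06)<.09)&(P[:,2]>.1)&(P[:,2]<.3)
    rep(n,P[k])
s=cv2.imread("pics/scene2.png"); cv2.imwrite("pics/cs2.png",cv2.resize(s[40:240,230:470],None,fx=2,fy=2))
E
```

```text
0.34541656930934483 25.486174123361707 [1.  0.1 2.9]
0.34666198342906596 25.08359933272004 [ 1.  -0.4  0. ] [0.5263 0.063  0.2695] 8.3583
scene 852 mid [0.5198 0.0624] ang -2.98 len 0.1356 wid 0.0359 z 0.215 0.299
top 622 mid [0.5253 0.0633] ang -5.2 len 0.1309 wid 0.0355 z 0.185 0.283
```

View pics/cs2.png

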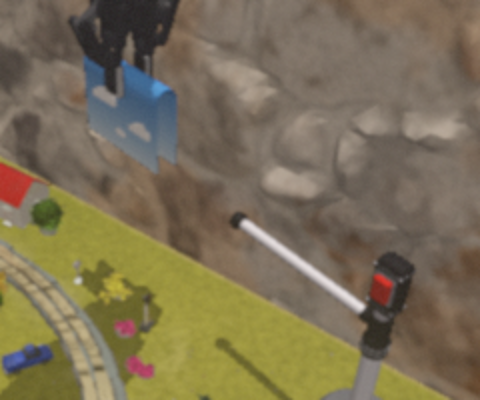

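```bash
python3 - <<'E'
from h import *
b=np.radians(-11.95); B=np.array([.5038,-.1894])
env.line_to([.5265,.063,.28]); env.movep([*B,.28],quat(b))
env.line_to([*B,.24],feed=.08)
f0=env.read_state()['contact_force']
for z in(.21,.18,.165,.158,.155,.1525,.1505):
    env.line_to([*B,z],feed=.06); f=env.read_state()['contact_force']-f0; print(z,f.round(1))
    if np.abs(f).max()>6 : print('contact'); break
E
```

```text
0.21 [ 0.3 -0.8 -0.8]
0.18 [ 0.2 -0.1  0.4]
0.165 [-0.1 -0.1 -0.3]
0.158 [-0.8 -0.4 -1.2]
0.155 [-0.9 -0.7 -0.3]
0.1525 [-0.8 -0.1 -1.6]
0.1505 [-0.2 -0.8  0.4]
```

```bash
python3 - <<'E'
from h import *
b=np.radians(-11.95); B=np.array([.5038,-.1894])
env.command_gripper(.62,25); env.hold(.2)
env.line_to([*B,.25],feed=.1); env.movep([.49,-.19,.34],quat(np.radians(-12)))
p,d,u,v,P,C,T=wrist(); cv2.imwrite("pics/w3.png",p[:,:,::-1])
bx=(P[:,0]>.42)&(P[:,0]<.58)&(P[:,1]<-.07)&(P[:,1]>-.36)
rep('card',P[bx&(P[:,2]>.15)&(P[:,2]<.18)&(C[:,2]>C[:,0]+40)])
rep('griptop',P[bx&(P[:,2]>.226)&(P[:,2]<.24)])
p2,_=env.capture("scene"); cv2.imwrite("pics/c3.png",np.hstack([cv2.resize(p[20:390,200:480],(400,528)),cv2.resize(p2[120:300,300:436],(398,528))])[:,:,::-1])
print(env.read_state()['time_s'])
E
```

```text
card 3342 mid [ 0.5028 -0.1907] ang -12.03 len 0.1322 wid 0.0287 z 0.15 0.164
griptop 791 mid [ 0.4796 -0.3018] ang -13.4 len 0.033 wid 0.0228 z 0.226 0.235
15.3083
```

View pics/c3.png

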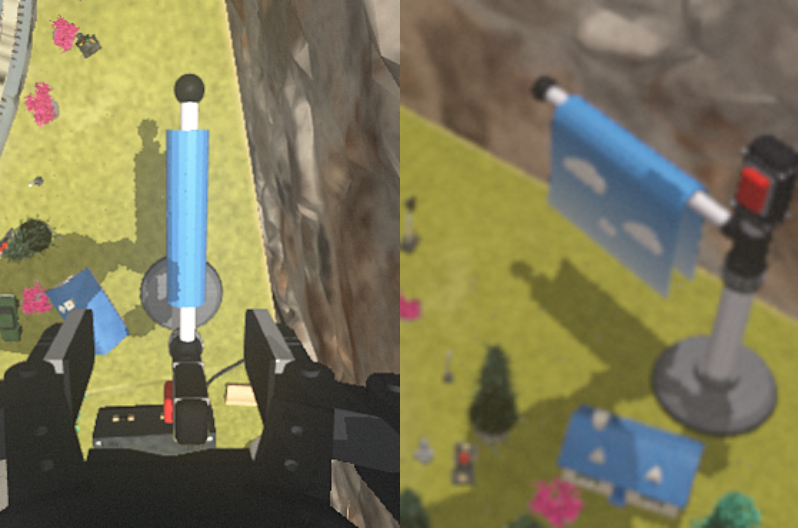

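The card hangs level mid-bar, with its near end clear of the hub (left view: card (187,130)–(187,305), grip (190,415)). Next is the grip.

```bash
python3 - <<'E'
from h import *
b=np.radians(-11.95); G=np.array([.4797,-.3019])-.0005*np.array([np.cos(b),np.sin(b)])
def st(t):
    s=env.read_state(); print(t,s['grip_width'].__round__(4),round(float(s['grasp_force']),1),s['contact_force'].round(1),s['tool_pos'].round(4),round(s['time_s'],2))
    return s['contact_force']
env.movep([*G,.30],quat(b)); f0=st('above')
for z in(.25,.225,.204):
    env.line_to([*G,z],feed=.1); f=st('down')
    if np.abs(f-f0).max()>8: raise SystemExit('contact')
env.command_gripper(0.,55); env.hold(.3); st('pinched')
for dz in(.006,.015,.03,.055):
    env.line_to([*G,.204+dz],feed=.05); f=st(dz)
    if abs(f[2])>22: raise SystemExit('stuck')
E
```

```text
above 0.6195 0.0 [ 0.3  0.3 -0.4] [ 0.4783 -0.3021  0.2979] 15.86
down 0.6191 0.0 [ 0.3  0.3 -0.4] [ 0.4795 -0.3014  0.2507] 16.51
down 0.6182 0.0 [ 0.2 -0.5 -0.3] [ 0.4791 -0.3017  0.2252] 16.91
down 0.6217 0.0 [ 0.4 -0.3 -0.5] [ 0.4791 -0.3018  0.2042] 17.27
pinched 0.2481 56.9 [ 6.3 -0.7  0.8] [ 0.4813 -0.3025  0.2053] 17.94
0.006 0.2544 56.6 [ 7.2 -2.  -4.3] [ 0.4813 -0.3025  0.2105] 18.21
0.015 0.2516 56.7 [ 7.8 -1.3 -4.3] [ 0.4813 -0.3025  0.2194] 18.54
0.03 0.2485 56.7 [ 8.2 -1.9 -4.8] [ 0.4813 -0.3025  0.2344] 18.99
0.055 0.2516 56.7 [ 7.3 -2.1 -3.7] [ 0.4813 -0.3025  0.2592] 19.64
```

```bash
python3 - <<'E'
from h import *
G=env.read_state()['tool_pos'][:2]
def chk(t):
    s=env.read_state()
    for n in("scene","top"):
        p,d=env.capture(n); u,v,P,C=cloud(n,d,p); C=C.astype(int)
        k=(abs(P[:,0]-.503)<.05)&(abs(P[:,1]+.19)<.1)&(P[:,2]>.12)&(P[:,2]<.3)&(C[:,2]>C[:,0]+40)
        bb=(np.hypot(P[:,0]-.5215,P[:,1]+.1)<.025)&(P[:,2]>.12)&(P[:,2]<.3)&(C.max(1)<80)
        print(t,n,'cardtop',np.percentile(P[k,2],98).round(4),P[k].mean(0).round(3),'balltop',np.percentile(P[bb,2],95).round(4) if bb.any() else None,s['tool_pos'].round(4),s['contact_force'].round(1),round(s['grip_width'],4),round(s['time_s'],2))
    return p
chk('55')
E
```

```text
55 scene cardtop 0.2163 [ 0.492 -0.195  0.204] balltop 0.2163 [ 0.4813 -0.3025  0.2592] [ 7.3 -2.1 -3.7] 0.2516 19.64
55 top cardtop 0.2176 [ 0.512 -0.144  0.211] balltop 0.2176 [ 0.4813 -0.3025  0.2592] [ 7.3 -2.1 -3.7] 0.2516 19.64
```

The mast and card have risen 55 mm along with the tool. I'll carry on to the hard stop.

```bash
python3 - <<'E'
from h import *
G=np.array([.4792,-.3020]); z0=.204
z=.259
for z in(.29,.308,.312,.314,.3155,.317,.3185,.320):
    env.line_to([*G,z],feed=.05); env.hold(.1); s=env.read_state(); f=s['contact_force']; print(z,s['tool_pos'].round(4),f.round(1),round(s['grip_width'],4),round(float(s['grasp_force']),1))
    if f[2]<-13: break
env.hold(1)
s=env.read_state(); print(s['tool_pos'].round(4),s['contact_force'].round(1),s['grip_width'],s['time_s'])
ims=[]
for n in("scene","top"):
    p,d=env.capture(n); ims.append(p); u,v,P,C=cloud(n,d,p); C=C.astype(int)
    bb=(np.hypot(P[:,0]-.5215,P[:,1]+.1)<.025)&(P[:,2]>.12)&(P[:,2]<.32)&(C.max(1)<80)
    print(n,np.percentile(P[bb,2],95).round(4))
cv2.imwrite("pics/f.png",np.hstack([cv2.resize(ims[0][60:300,290:480],(400,505)),cv2.resize(ims[1][100:290,290:440],(399,505))])[:,:,::-1])
E
```

```text
0.29 [ 0.4813 -0.3025  0.29  ] [ 7.6 -1.5 -4. ] 0.2551 56.7
0.308 [ 0.4813 -0.3025  0.308 ] [ 7.9 -1.4 -4.7] 0.2536 56.7
0.312 [ 0.4813 -0.3025  0.312 ] [ 8.6 -1.  -5. ] 0.2503 56.7
0.314 [ 0.4813 -0.3025  0.3139] [ 8.3 -2.6 -3.2] 0.2524 56.7
0.3155 [ 0.4813 -0.3025  0.3153] [ 8.7 -1.6 -4.8] 0.2541 56.7
0.317 [ 0.4813 -0.3025  0.3154] [  9.6  -2.5 -12.4] 0.2503 56.8
0.3185 [ 0.4812 -0.3025  0.3153] [ 11.4  -3.7 -18.1] 0.2568 57.0
[ 0.4812 -0.3024  0.3153] [ 11.7  -5.  -18.4] 0.2516574013902547 23.9667
scene 0.2729
top 0.273
```

View pics/f.png

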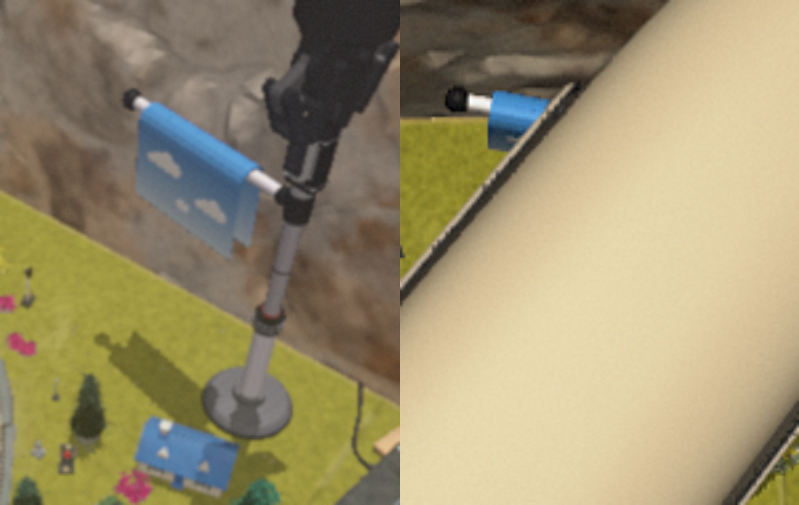

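The mast is at the hard stop: the tool stalls at z 0.3153, which is +110 mm, and the ball has risen 110 mm. The card hangs at (195,180) on the bar, and the cottage (185,460), pine and foot look unmoved. I'm handing in with the arm still squeezing and pushing up.

```bash
python3 -c "
from station import env
print(env.close_job())"
```

```text
the job is handed in; nothing more can be done
None
```

The job is handed in: the sky card hangs on the side bar, the stand is up at its second stop (+110 mm), and the arm is still squeezing the release button and holding the grip up; the cottage and pine look unmoved in the last picture (I didn't re-check the car), and it took about 24 s.

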